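# Lay the ratcheted sherd rest flat

## Robot

A 7-joint arm with a two-finger parallel gripper is mounted at the origin on the work surface. World frame = base frame: x ahead of the robot, y to its left, z up, the work surface at z = 0. Lengths are in m, angles in rad, forces in N, time in s.
With the tool pointing down it reaches from about 0.425 to 1.025 m from the base axis. Payload 9.4 kg.
Tool frame: the origin (TCP) lies at the very end of the fingers, on their centre line; the grasp point (between the pads) lies 19 mm behind it; z points along the fingers, y is the direction in which the jaws open and shut (so a half turn about z gives the same grasp; the last joint's range is limited). The gripper opens to 85 mm and grips with 20 to 120 N. Pads are 22 mm wide; open, the fingers measure 114 mm over their backs; the gripper's body (76 mm by 85 mm) begins 54 mm behind the grasp point. The pads swing forward as they close: fully open they stand 13 mm farther back than shut.
Start: joints at [-1.328, 0.599, -0.003, 1.599, 0.002, 0.943, -0.08], TCP at [0.228, 0.688, 0.231] pointing down, gripper open.
Joint ranges: [-2.57, 2.57], [-0.35, 1.97], [-1.29, 1.29], [0.11, 2.56], [-1.05, 4.19], [0.11, 1.86], [-2.63, 2.63]. Speed limits (rad/s): [2.22, 2.22, 3.01, 3.01, 3.14, 3.14, 3.14].

## Interface

Orientations are given as a unit quaternion [w, x, y, z].
In Python, from bench import robot, optics gives the robot as it stands.
- The arm moves only by the tool arm_command, never from a script. Its argument "motion" is a list of rows, each a list of 2 entries, a list of its own where there are three numbers: the shift along the tool's x, y, z in cm, then the turn about the tool's z in degrees. In form: [[[x, y, z], yaw], ...]. A call has 1 to 5 rows; each row is the pose to reach, as a shift and turn from the pose commanded when the call began, along the tool's axes at that moment; what a row does not reach only later rows make up. A row lasts 1/8 s, in which the tool goes at most 62.5 mm and 10.7 degrees, less where a joint would pass 70% of its speed; a pose out of reach is approached as far as the arm can. A call with a gripper value outside its range is refused whole. "claw" is the opening in per cent of the stroke, from 0 (shut) to 100 (fully open), set as the call begins (left out, the last holds). The fingers move at their own pace and stop on an object; the grip force is fixed at half the most. Time passes only in rows, so rows that repeat a pose let the fingers close. It gives the time, the measured TCP pose, the force and the opening at its end, in the units of the state.
- robot.observe(): the state, without advancing time (a new reading comes with each control period).
- optics.camera(name): name is "scene" or "top" or "wrist"; returns a dict with "color" (400x640x3 uint8, blue, green, red), "mtx" (3x3 intrinsics, pixels), "R" (3x3) and "t" (3): a world point X has camera coordinates R X + t; the wrist camera has in their place "mount" (4x4, takes a point from camera to tool coordinates, whose origin is the TCP and whose axes are the flange's). Camera axes: x right, y down, z forward; pixel columns grow to the right and rows downward; lengths in m; the calibration is good to about 2 mm. A picture is of the moment at which its call begins: read the wrist's pose just before it. There is no depth.
- robot.finish_job(): hands the job in, once; it reports no verdict.
The state is a dict: "time_s": time; "joint_positions": joint angles; "qd": joint speeds; "effort": joint torques, N m; "tool_pos": TCP position; "eef_rot": TCP orientation; "contact_force": force on the tool from outside, world axes, zero at the start; "moment": the same for the moment, N m; "finger_gap": finger opening in m.
Only numpy, scipy, OpenCV 4.12 (cv2) and the standard library are available. Lean on these libraries where they do the work, as an engineer would, in place of code of your own. Each camera call takes 0.05 s, during which the arm holds its last target.

## Task

The tilting rest for drawing potsherds is propped up on its ratchet. Press the pawl's thumb pad down until the pawl flips free of the toothed wheel and stays there, then push the raised edge of the cork-faced panel down past the teeth until the panel lies flat on its stops. Push only: pick nothing up and do not swing the panel up; leave the pawl free, and leave the sherd, jar and brush where they are.

Things in the scene. Friction and masses are not known exactly. Their poses are not given: they have to be found in the camera images.
- stand: The tilting rest's fixed plywood base plate, 300 x 200 x 18 mm, bolted to the table. Origin: centre of its underside, on the table. Its x axis points level from the pawl end towards the panel's free edge, y is parallel to the hinge axis, z up. On it: hinged panel (wood, cork-faced), toothed steel wheel in the middle of the hinge line, dark steel pawl at the -x end.
- hinge (a point): Centre of the panel's hinge axis and of the toothed wheel (52 mm radius, 14 mm thick): at x = -40, y = 0, z = 65 mm in the stand's frame. The axis runs along the stand's y.
- panel (a joint): Tilt of the panel above flat, rad: 0 = flat on its rubber stops, about 0.45 to 0.72 at the start. The hinge is stiff: the panel stays at whatever tilt it is left, and takes about 2 to 5 N at its edge to push down when the pawl is free. While the pawl is engaged it goes down at most one tooth (0.17 rad) and then locks solid.
- panel_edge (a point): Point on top of the panel to push: 18 mm in from the middle of its free edge, on the cork face, 172 mm from the hinge axis along the panel and 6 mm above the panel's mid-plane, so that at tilt t it stands at x = -40 + 172 cos t - 6 sin t, z = 65 + 172 sin t + 6 cos t mm in the stand's frame. The panel is 130 mm long (from 60 to 190 mm from the hinge axis), 200 mm wide, 10 mm thick; two side arms carry it. Its cork face is 71 mm above the table when flat.
- pawl_pivot (a point): The pawl's fixed pivot axis (parallel to the stand's y), at x = -78, y = 0, z = 22 mm in the stand's frame.
- pawl (a joint): Angle of the pawl, rad: near 0 (0 to 0.16) = hooked into the teeth, 0.55 = stop, fully free; grows as the thumb pad is pressed down. An over-centre spring drives it back into the teeth below 0.30 and on to the free stop above 0.30, where it stays; about 3 N on the pad at first, then less. Clear of all teeth from about 0.17; count it as free above 0.45.
- pawl_pad (a point): Centre of the top face of the pawl's thumb pad, a ribbed dark steel plate 44 mm (along x) x 40 mm x 6 mm that stands out on the stand's -x end. At pawl angle 0 it lies 51 mm towards -x of the pivot and 61 mm above it (83 mm above the table), its outer end tilted up 0.25 rad. It turns about pawl_pivot with the pawl: at 0.55 it lies 75 mm towards -x of the pivot and 25 mm above it (47 mm above the table), outer end tilted down 0.30 rad.
- sherd_top (a point): Loose curved terracotta potsherd, about 85 x 90 mm and 21 mm high, lying hollow side down; this point is at its middle, 20 mm above the table. Leave alone.
- jar: Loose small amber jar with white lid, 48 mm diameter, 55 mm high; origin at the centre of its underside. Leave alone.
- brush_grip (a point): Loose wooden brush 170 mm long lying on the table; this point is on its handle. Leave alone.

How it is judged:
By the outcome, as a careful person would: the job done as asked, in the order asked, and still so for the second after the job is handed in, with the robot touching nothing.
It also fails if it takes over 48 s, if anything falls off the work surface, if the arm or the gripper's body presses on something with over 40 N, if the wrist force passes 120 N, or if a joint passes its speed limit or range.

## Working session

There is one attempt and no reset: what is moved stays moved. The work goes in short steps, Python scripts to look and compute and a tool call to move; the robot and the scene stay as the last step left them, time stands still between calls to the robot, and variables do not carry over. Pictures are saved under pics/ and viewed, and the job is handed in when it is done.

Besides the shell and the picture viewer there is one more tool, called as name(argument=value, ...), one argument or row to a line, values as JSON. arm_command: Moves the arm, as the interface text tells. Its arguments: {"type":"object","properties":{"motion":{"type":"array","items":{"type":"array"}},"claw":{"type":"number"}},"required":["motion"]}

```bash
mkdir -p pics; ls
python3 - <<'E'
from bench import robot, optics
import cv2, numpy as np, json
s=robot.observe(); print({k:np.round(v,4).tolist() for k,v in s.items()})
d={}
for n in ["scene","top","wrist"]:
    c=optics.camera(n); cv2.imwrite(f"pics/{n}0.png",c["color"])
    d[n]={k:np.asarray(v).tolist() for k,v in c.items() if k!="color"}
    print(n,{k:np.round(v,4).tolist() for k,v in c.items() if k!="color"})
json.dump(d,open("cal.json","w"))
E
```

```text
pics
{'time_s': 0.0, 'joint_positions': [-1.3277, 0.6001, -0.0025, 1.6001, 0.0018, 0.9429, -0.0798], 'qd': [-0.0002, 0.0003, 0.0002, -0.0008, -0.0016, -0.0016, 0.0002], 'effort': [-0.0017, -77.6427, 1.5651, -25.8012, 0.0125, 0.0089, 0.0], 'tool_pos': [0.2278, 0.6878, 0.2304], 'eef_rot': [-0.0, 0.1592, 0.9873, -0.0008], 'contact_force': [-0.0423, 0.3675, 0.3816], 'moment': [0.0033, 0.0196, -0.0094], 'finger_gap': 0.0853}
scene {'mtx': [[503.6155, 0.0, 328.4053], [0.0, 503.6155, 197.0717], [0.0, 0.0, 1.0]], 'R': [[-0.5645, 0.8254, 0.0072], [0.6139, 0.4257, -0.6648], [-0.5518, -0.3709, -0.747]], 't': [0.3044, -0.355, 1.4693]}
top {'mtx': [[485.4374, 0.0, 324.0276], [0.0, 485.4374, 197.3212], [0.0, 0.0, 1.0]], 'R': [[-0.0108, -0.9995, 0.0287], [-0.9811, 0.0051, -0.1935], [0.1933, -0.0302, -0.9807]], 't': [0.0426, 0.5881, 0.9659]}
wrist {'mtx': [[314.449, 0.0, 323.2065], [0.0, 314.449, 194.4138], [0.0, 0.0, 1.0]], 'mount': [[-0.0006, -0.9531, -0.3026, 0.0785], [1.0, -0.0009, 0.0006, -0.0007], [-0.0009, -0.3026, 0.9531, -0.142], [0.0, 0.0, 0.0, 1.0]]}
```

View pics/scene0.png

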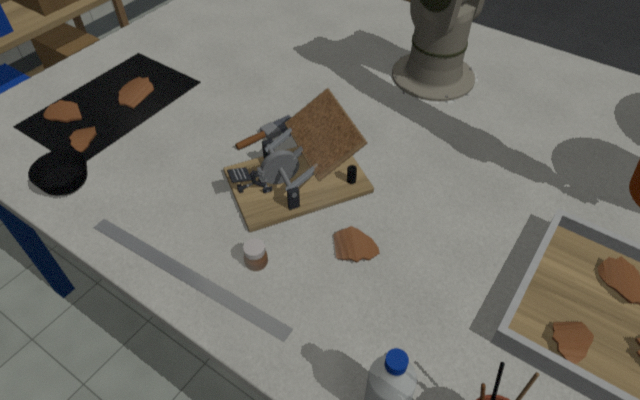

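View pics/top0.png

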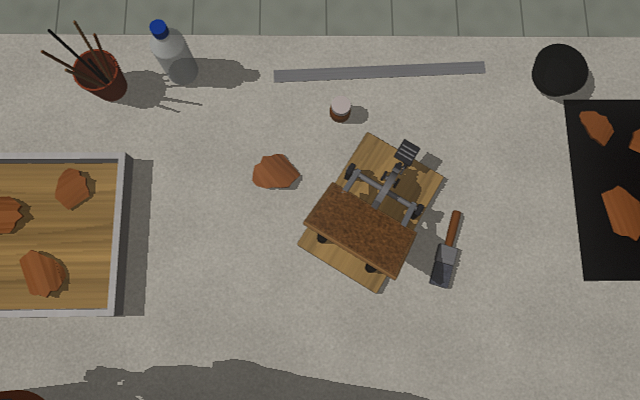

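View pics/wrist0.png

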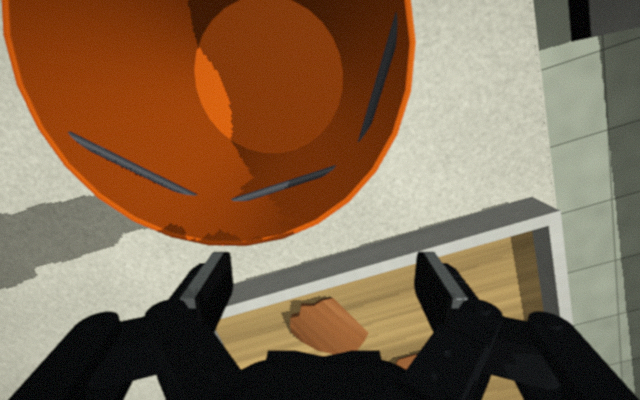

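Run:
```python
import cv2
i=cv2.imread("pics/top0.png"); cv2.imwrite("pics/topc.png",cv2.resize(i[90:310,230:480],None,fx=3,fy=2.7,interpolation=cv2.INTER_CUBIC)[:,:])
i=cv2.imread("pics/scene0.png"); cv2.imwrite("pics/scenec.png",cv2.resize(i[80:280,210:410],None,fx=3,fy=3,interpolation=cv2.INTER_CUBIC))
```

```text
(no output)
```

View pics/topc.png

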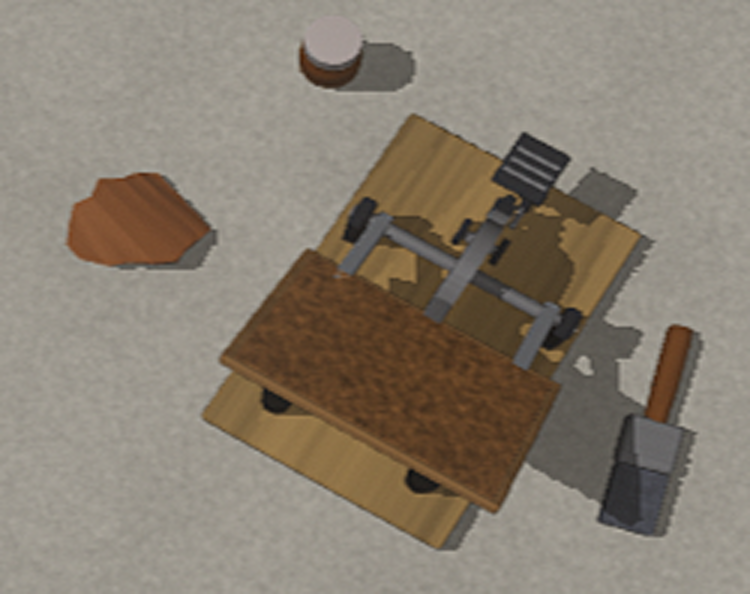

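View pics/scenec.png

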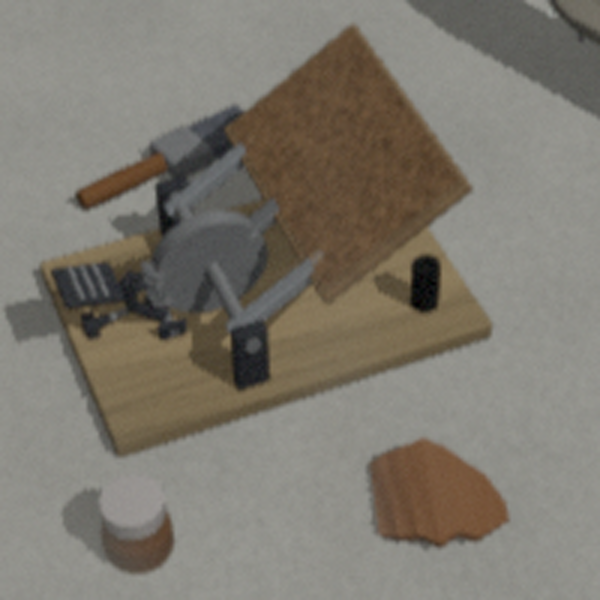

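```bash
cat > fit.py <<'E'
import json, numpy as np
from scipy.optimize import least_squares
d=json.load(open("cal.json"))
def proj(n,X):
    c=d[n];p=np.array(c["R"])@X+c["t"];q=np.array(c["mtx"])@p;return q[:2]/q[2]
def W(p,P): # stand->world mm->m
    x,y,a=p[:3];X=np.asarray(P)/1000
    return np.array([x+np.cos(a)*X[0]-np.sin(a)*X[1],y+np.sin(a)*X[0]+np.cos(a)*X[1],X[2]])
def panel(r,y,h,t): return [-40+r*np.cos(t)-h*np.sin(t),y,65+r*np.sin(t)+h*np.cos(t)]
def pad(u,y,q): # u along pad, outward
    # local at 0: (-51,61) + u*(-cos.25, sin.25); rotate by q (pad goes down/outward)
    X=-51-u*np.cos(.25);Z=61+u*np.sin(.25)
    c,s=np.cos(q),np.sin(q)
    return [-78+X*c-Z*s, y, 22+X*s+Z*c]
if __name__=="__main__":
    T=lambda u,v:(230+u/3,90+v/2.7)
    S=lambda u,v:(210+u/3,80+v/3)
    obs=[("top",T(412,115),lambda p:[-150,-100,18]),("top",T(645,235),lambda p:[-150,100,18]),("top",T(203,415),lambda p:[150,-100,18]),("top",T(440,547),lambda p:[150,100,18]),
    ("scene",S(120,447),lambda p:[-150,-100,18]),("scene",S(43,265),lambda p:[-150,100,18]),("scene",S(490,325),lambda p:[150,-100,18])]
    for n,px,r,y in [("top",T(220,360),190,-100),("top",T(497,510),190,100),("top",T(310,250),60,-100),("top",T(558,380),60,100),
      ("scene",S(470,187),190,-100),("scene",S(352,25),190,100),("scene",S(327,297),60,-100),("scene",S(228,130),60,100)]:
        obs.append((n,px,lambda p,r=r,y=y:panel(r,y,6,p[3])))
    for n,px,u,y in [("top",T(525,132),22,-20),("top",T(570,155),22,20),("top",T(493,180),-22,-20),("top",T(537,208),-22,20),
      ("scene",S(52,272),22,20),("scene",S(68,307),22,-20),("scene",S(110,262),-22,20),("scene",S(128,300),-22,-20)]:
        obs.append((n,px,lambda p,u=u,y=y:pad(u,y,p[4])))
    f=lambda p:np.concatenate([proj(n,W(p,g(p)))-px for n,px,g in obs])
    r=least_squares(f,[.55,-.1,2.5,.6,.05],loss="soft_l1")
    print(r.x.round(4)); print(f(r.x).reshape(-1,2).round(1).tolist())
    p=r.x; json.dump(p.tolist(),open("pose.json","w"))
    print("hinge",W(p,[-40,0,65]),"pad",W(p,pad(0,0,p[4])),"pad.55",W(p,pad(0,0,.55)),pad(0,0,.55),"edge",W(p,panel(172,0,6,p[3])),"edgeflat",W(p,panel(172,0,6,0)))
E
python3 fit.py
```

```text
[ 0.568  -0.0666  2.5852  0.5346  0.0525]
[[-0.8, -1.7], [-1.0, -0.8], [-1.5, 0.7], [0.0, 1.2], [-1.1, -0.6], [-1.5, -1.3], [1.8, -1.2], [-0.9, -0.4], [0.1, 0.9], [-1.4, -1.6], [1.6, 1.4], [1.1, -0.5], [1.0, -0.8], [-1.4, 0.9], [-2.0, -0.7], [-1.3, -0.6], [0.2, 0.5], [-1.4, -0.5], [0.4, -1.2], [-0.5, -0.9], [-0.5, -0.3], [-0.2, -0.4], [-0.5, -0.9]]
hinge [ 0.60195989 -0.08776081  0.065     ] pad [ 0.68019243 -0.13641778  0.08024092] pad.55 [ 0.69822283 -0.14763184  0.04734695] [np.float64(-153.36267158980502), 0, np.float64(47.346947170166224)] edge [ 0.47887732 -0.01120923  0.15779298] edgeflat [0.45590452 0.00307878 0.071     ]
```

```bash
cat > go.py <<'E'
import sys,numpy as np,json
from bench import robot
from fit import *
from scipy.spatial.transform import Rotation as Ro
p=json.load(open("pose.json"))
s=robot.observe();w,x,y,z=s["eef_rot"];R=Ro.from_quat([x,y,z,w]).as_matrix()
print("t",s["time_s"],"tcp",np.round(s["tool_pos"],4),"F",np.round(s["contact_force"],1),"gap",s["finger_gap"],"j",np.round(s["joint_positions"],2))
for X in sys.argv[1:]:
    P=W(p,[float(v) for v in X.split(",")]); print(X,P.round(4),"tool cm",(R.T@(P-np.array(s["tool_pos"]))*100).round(2))
E
python3 go.py " -145,0,160" " -145,0,230"
```

```text
t 0.15 tcp [0.2278 0.6879 0.2306] F [-0.3  0.3  0.3] gap 0.08557751360181388 j [-1.33  0.6  -0.    1.6   0.    0.94 -0.08]
 -145,0,160 [ 0.6911 -0.1432  0.16  ] tool cm [-70.1  -64.33   7.15]
 -145,0,230 [ 0.6911 -0.1432  0.23  ] tool cm [-70.1  -64.34   0.15]
```

arm_command(
  motion=[
    [[-4.5,-4.1,-1],0],
    [[-9,-8.2,-1],0],
    [[-13.5,-12.3,-1],0],
    [[-18,-16.4,-1],0],
    [[-22.5,-20.5,-1],0],
  ],
  claw=0,
)

```text
time_s: 0.78
tool_pos: [0.3778, 0.4211, 0.2413]
eef_rot: [0.0, 0.159, 0.987, -0.0]
contact_force: [1.0, 0.2, 0.2]
finger_gap: 0.0002
```

```bash
python3 go.py " -145,0,160"
```

```text
t 0.775 tcp [0.3778 0.4211 0.2413] F [1.  0.2 0.2] gap 0.00016119379001626526 j [-0.94  0.4  -0.    1.96  0.    0.79  0.31]
 -145,0,160 [ 0.6911 -0.1432  0.16  ] tool cm [-47.48 -43.72   8.13]
```

arm_command(
  motion=[
    [[-4.5,-4.1,0],0],
    [[-9,-8.2,0],0],
    [[-13.5,-12.4,0],0],
    [[-18,-16.6,0],0],
    [[-22.5,-20.7,0],0],
  ],
)

```text
time_s: 1.4
tool_pos: [0.5263, 0.1538, 0.2414]
eef_rot: [0.0, 0.159, 0.987, 0.0]
contact_force: [0.5, 0.4, -0.2]
finger_gap: -0.0
```

arm_command(
  motion=[
    [[-4.5,-4.1,0],0],
    [[-9,-8.2,0],0],
    [[-13.5,-12.4,0],0],
    [[-18,-16.6,0],0],
    [[-22.0,-20.5,0],0],
  ],
)

```text
time_s: 2.02
tool_pos: [0.6707, -0.1103, 0.2411]
eef_rot: [-0.0, 0.159, 0.987, -0.0]
contact_force: [1.9, 0.8, 0.5]
finger_gap: -0.0
```

```bash
python3 go.py " -145,0,160" " -145,0,95"
```

```text
t 2.025 tcp [ 0.6707 -0.1103  0.2411] F [1.9 0.8 0.5] gap -4.799512158631366e-05 j [ 0.03  0.53  0.07  1.7  -0.05  0.9   1.37]
 -145,0,160 [ 0.6911 -0.1432  0.16  ] tool cm [-2.97 -2.48  8.11]
 -145,0,95 [ 0.6911 -0.1432  0.095 ] tool cm [-2.97 -2.48 14.61]
```

arm_command(
  motion=[
    [[-3,-2.6,3],0],
    [[-3,-2.6,8],0],
    [[-3,-2.6,11],0],
    [[-3,-2.6,11],0],
  ],
)

```text
time_s: 2.52
tool_pos: [0.6886, -0.1419, 0.1286]
eef_rot: [-0.003, 0.159, 0.987, -0.0]
contact_force: [0.3, 0.4, 0.1]
finger_gap: -0.0001
```

```bash
python3 go.py " -145,0,95"
python3 - <<'E'
from bench import optics
import cv2
for n in ["scene","top","wrist"]:
    i=optics.camera(n)["color"]
    if n=="top": i=cv2.resize(i[90:310,230:480],None,fx=3,fy=2.7,interpolation=cv2.INTER_CUBIC)
    if n=="scene": i=cv2.resize(i[80:280,210:410],None,fx=3,fy=3,interpolation=cv2.INTER_CUBIC)
    cv2.imwrite(f"pics/{n}1.png",i)
E
```

```text
t 2.525 tcp [ 0.6886 -0.1419  0.1286] F [0.3 0.4 0.1] gap -0.00010753051207816168 j [ 0.09  0.68  0.06  1.73 -0.06  0.73  1.43]
 -145,0,95 [ 0.6911 -0.1432  0.095 ] tool cm [-0.29 -0.04  3.36]
```

View pics/scene1.png

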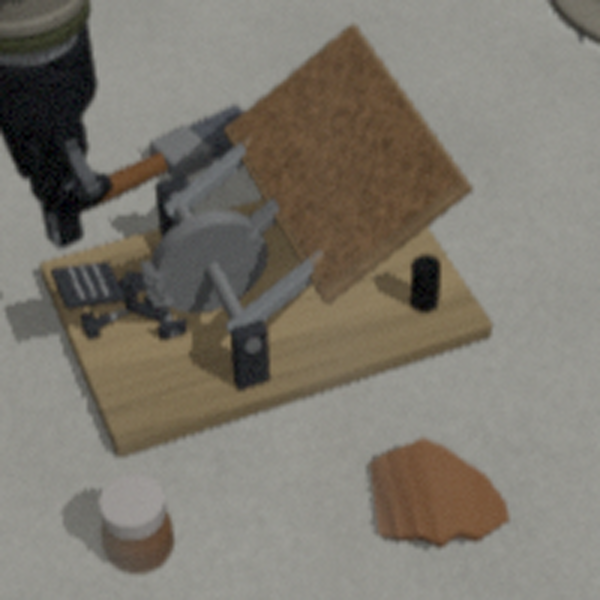

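View pics/wrist1.png

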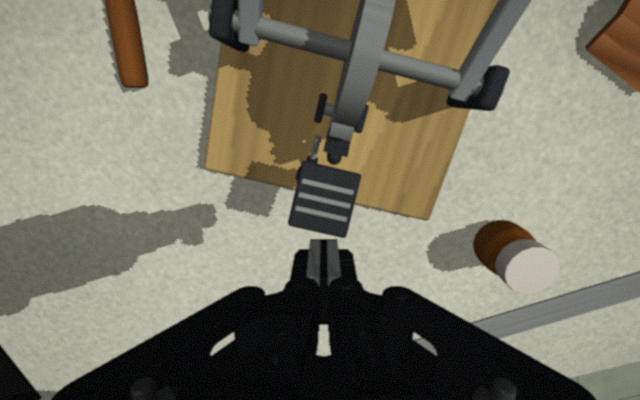

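arm_command(
  motion=[
    [[-0.2,0,2],0],
    [[-0.3,0,3.5],0],
    [[-0.3,0,4.3],0],
    [[-0.3,0,5],0],
    [[-0.3,0,5.5],0],
  ],
)

```text
time_s: 3.3
tool_pos: [0.6934, -0.1433, 0.0762]
eef_rot: [0.0, 0.159, 0.987, -0.0]
contact_force: [0.7, 0.1, 0.4]
finger_gap: 0.0004
```

```bash
python3 go.py " -145,0,52"
```

```text
t 3.3 tcp [ 0.6934 -0.1433  0.0762] F [0.7 0.1 0.4] gap 0.0004025431344581532 j [ 0.09  0.75  0.05  1.75 -0.06  0.64  1.43]
 -145,0,52 [ 0.6911 -0.1432  0.052 ] tool cm [ 0.22 -0.06  2.42]
```

```bash
cat > look.py <<'E'
import sys
from bench import optics
import cv2
t=sys.argv[1]
i=optics.camera("scene")["color"];cv2.imwrite(f"pics/s{t}.png",cv2.resize(i[90:220,210:380],None,fx=4.5,fy=4.5,interpolation=cv2.INTER_CUBIC))
i=optics.camera("wrist")["color"];cv2.imwrite(f"pics/w{t}.png",cv2.resize(i[130:330,200:450],None,fx=3,fy=3,interpolation=cv2.INTER_CUBIC))
E
python3 look.py 2
```

```text
(no output)
```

View pics/s2.png

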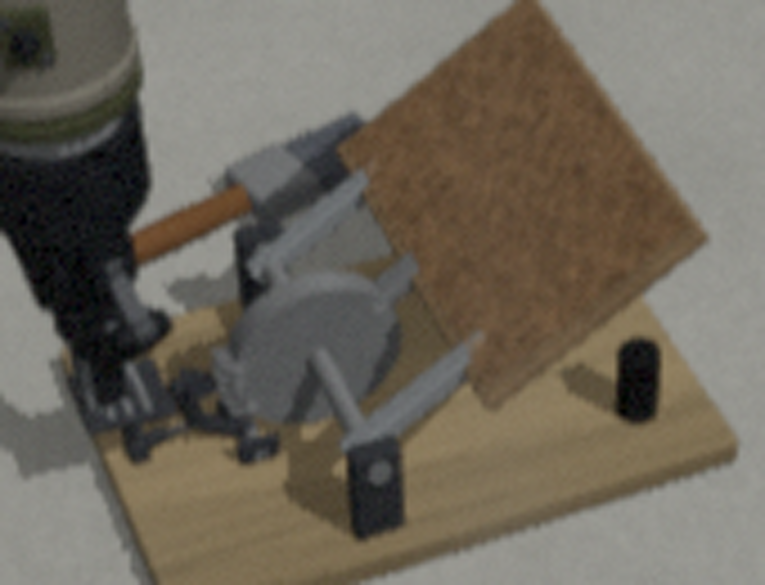

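View pics/w2.png

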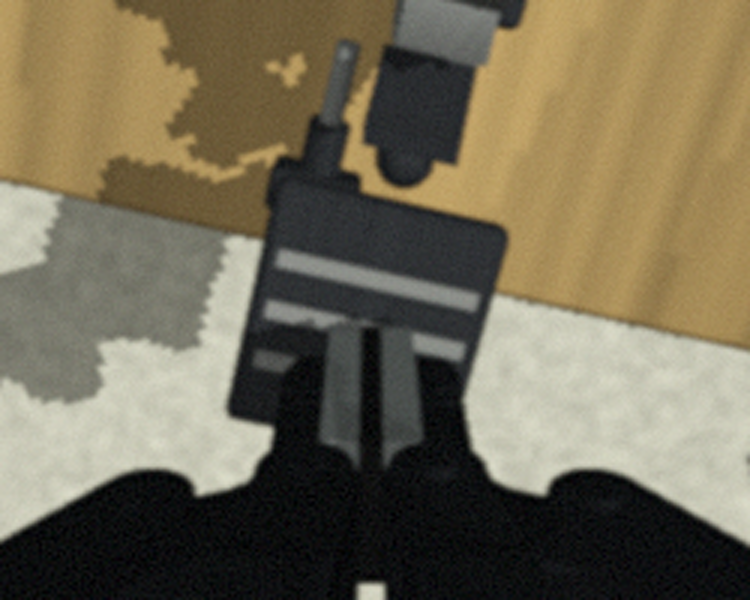

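Fingers are on the pad's outer half, centred (tip about (370,325) in the wrist crop) and the pad is in or near contact. Continue pressing down.

arm_command(
  motion=[
    [[0,0,0.6],0],
    [[0,0,1.2],0],
    [[0,0,1.7],0],
    [[0,0,2.1],0],
    [[0,0,2.1],0],
  ],
)

```text
time_s: 4.03
tool_pos: [0.6929, -0.143, 0.0548]
eef_rot: [-0.0, 0.159, 0.987, 0.0]
contact_force: [0.4, 0.2, -0.2]
finger_gap: -0.0003
```

```bash
python3 go.py " -145,0,52";python3 look.py 3
```

```text
t 4.025 tcp [ 0.6929 -0.143   0.0548] F [ 0.4  0.2 -0.2] gap -0.00029400987554167705 j [ 0.09  0.78  0.05  1.76 -0.06  0.61  1.43]
 -145,0,52 [ 0.6911 -0.1432  0.052 ] tool cm [ 0.16 -0.07  0.28]
```

View pics/s3.png

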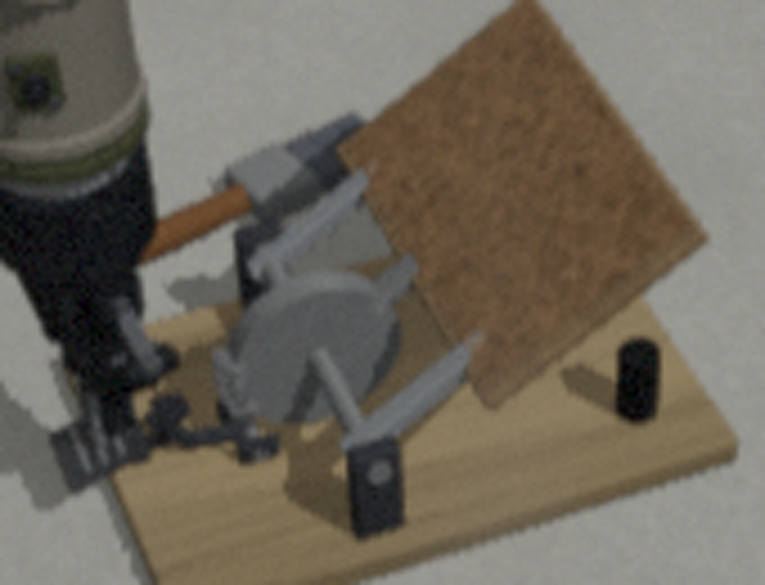

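View pics/w3.png

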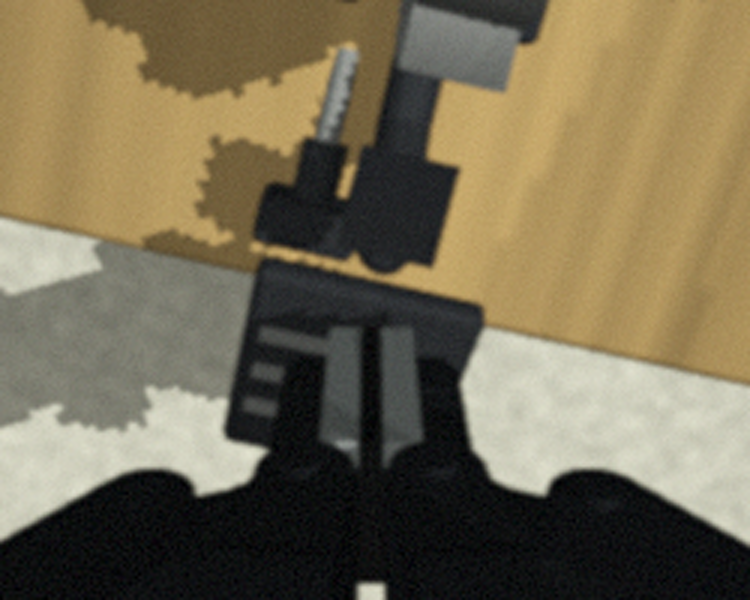

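The pawl has flipped: the pad now tilts outward-down and the hook has swung clear. Rise and verify.

arm_command(
  motion=[
    [[0,0,-4],0],
    [[0,0,-10],0],
    [[0,0,-16],0],
    [[0,0,-17],0],
  ],
)

```text
time_s: 4.62
tool_pos: [0.6953, -0.1438, 0.2308]
eef_rot: [0.004, 0.159, 0.987, 0.0]
contact_force: [-0.4, -0.9, -0.8]
finger_gap: 0.0001
```

```bash
python3 go.py "102,0,215" "120,0,140" "132,0,71";python3 look.py 4
```

```text
t 4.625 tcp [ 0.6953 -0.1438  0.2308] F [-0.4 -0.9 -0.8] gap 7.331916002984199e-05 j [ 0.08  0.58  0.07  1.65 -0.05  0.91  1.42]
102,0,215 [ 0.4814 -0.0128  0.215 ] tool cm [24.44  5.7   1.39]
120,0,140 [ 0.4661 -0.0033  0.14  ] tool cm [26.25  6.11  8.88]
132,0,71 [0.4559 0.0031 0.071 ] tool cm [27.47  6.38 15.77]
```

View pics/s4.png

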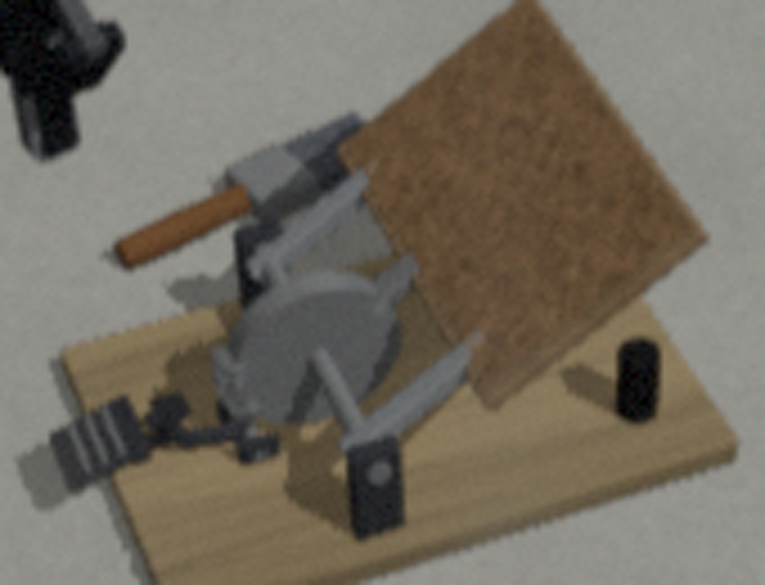

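arm_command(
  motion=[
    [[6,1.4,0],0],
    [[12,2.8,0],0],
    [[18,4.2,0],0],
    [[24,5.6,1],0],
    [[24.4,5.7,3],0],
  ],
)

```text
time_s: 5.35
tool_pos: [0.4749, -0.0104, 0.1943]
eef_rot: [-0.002, 0.158, 0.988, -0.0]
contact_force: [1.3, -0.8, -0.0]
finger_gap: -0.0001
```

```bash
python3 go.py "102,0,165" "105,0,158" "120,0,115" "128,0,90" "132,0,71"
```

```text
t 5.35 tcp [ 0.4749 -0.0104  0.1943] F [ 1.3 -0.8 -0. ] gap -0.00011328712736514259 j [-0.14  0.36  0.05  2.2  -0.03  0.59  1.2 ]
102,0,165 [ 0.4814 -0.0128  0.165 ] tool cm [-0.7  -0.02  2.93]
105,0,158 [ 0.4788 -0.0112  0.158 ] tool cm [-0.41  0.05  3.63]
120,0,115 [ 0.4661 -0.0033  0.115 ] tool cm [1.03 0.41 7.94]
128,0,90 [0.4593 0.001  0.09  ] tool cm [ 1.8   0.6  10.44]
132,0,71 [0.4559 0.0031 0.071 ] tool cm [ 2.19  0.7  12.34]
```

arm_command(
  motion=[
    [[-0.3,0,1.5],0],
    [[-0.3,0,2.8],0],
    [[-0.2,0,3.6],0],
    [[0,0.1,4.6],0],
    [[0.3,0.2,5.6],0],
  ],
)

```text
time_s: 5.98
tool_pos: [0.4772, -0.0096, 0.1388]
eef_rot: [0.0, 0.159, 0.987, 0.0]
contact_force: [-0.6, -0.5, 3.2]
finger_gap: -0.0001
```

```bash
python3 go.py "120,0,115" "128,0,90" "132,0,71"; python3 look.py 5
```

```text
t 5.975 tcp [ 0.4772 -0.0096  0.1388] F [-0.6 -0.5  3.2] gap -6.878818136811602e-05 j [-0.13  0.45  0.04  2.25 -0.04  0.44  1.2 ]
120,0,115 [ 0.4661 -0.0033  0.115 ] tool cm [1.26 0.25 2.38]
128,0,90 [0.4593 0.001  0.09  ] tool cm [2.03 0.44 4.88]
132,0,71 [0.4559 0.0031 0.071 ] tool cm [2.42 0.53 6.78]
```

View pics/s5.png

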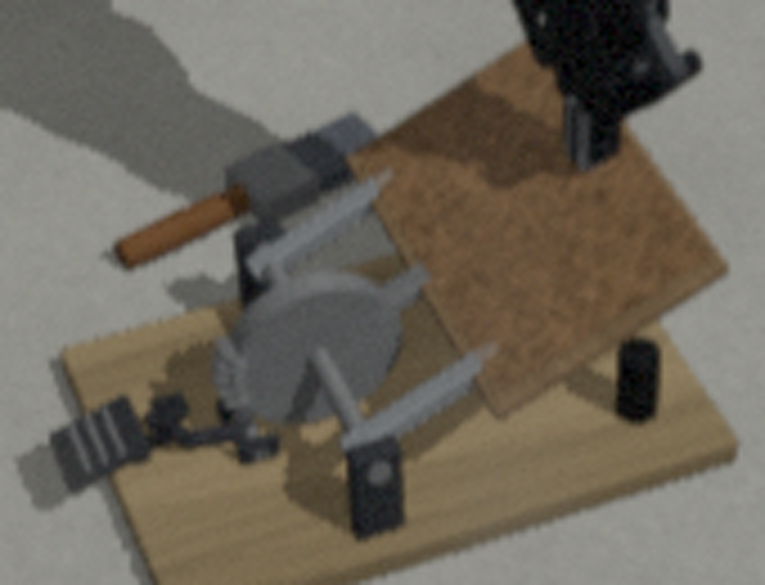

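Panel is following under 3.2 N near the edge's middle, pawl still free. Push on.

arm_command(
  motion=[
    [[0.5,0.1,1.0],0],
    [[1.1,0.2,2.2],0],
    [[1.6,0.3,3.4],0],
    [[1.9,0.4,4.6],0],
    [[2.2,0.5,5.6],0],
  ],
)

```text
time_s: 6.7
tool_pos: [0.4581, 0.0022, 0.0827]
eef_rot: [0.0, 0.159, 0.987, 0.0]
contact_force: [1.9, -1.2, 3.1]
finger_gap: -0.0
```

```bash
python3 go.py "132,0,71"
```

```text
t 6.7 tcp [0.4581 0.0022 0.0827] F [ 1.9 -1.2  3.1] gap -2.2360678089760716e-05 j [-0.15  0.55  0.03  2.33 -0.05  0.27  1.18]
132,0,71 [0.4559 0.0031 0.071 ] tool cm [0.24 0.01 1.17]
```

arm_command(
  motion=[
    [[0.1,0,0.5],0],
    [[0.2,0,0.9],0],
    [[0.2,0,1.1],0],
    [[0.2,0,1.2],0],
    [[0.2,0,1.2],0],
  ],
)

```text
time_s: 7.32
tool_pos: [0.4556, 0.0028, 0.0713]
eef_rot: [-0.0, 0.159, 0.987, -0.0]
contact_force: [0.0, -0.1, 0.9]
finger_gap: -0.0001
```

```bash
python3 go.py "132,0,71"; python3 look.py 6
```

```text
t 7.325 tcp [0.4556 0.0028 0.0713] F [ 0.  -0.1  0.9] gap -5.464936887127954e-05 j [-0.15  0.57  0.02  2.34 -0.06  0.23  1.18]
132,0,71 [0.4559 0.0031 0.071 ] tool cm [-0.02  0.03  0.03]
```

View pics/s6.png

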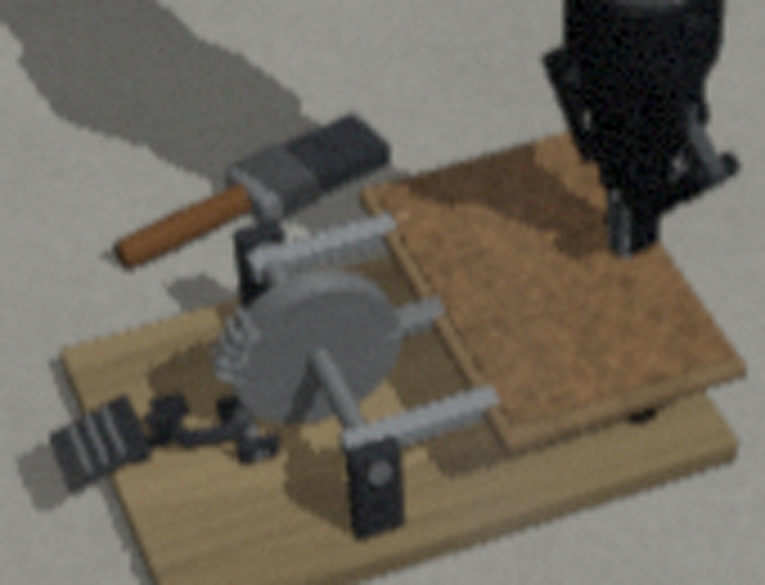

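Nearly flat; press gently until the stops take a clearly higher force.

arm_command(
  motion=[
    [[0,0,0.1],0],
    [[0,0,0.2],0],
    [[0,0,0.2],0],
  ],
)

```text
time_s: 7.8
tool_pos: [0.4557, 0.0027, 0.0692]
eef_rot: [-0.0, 0.159, 0.987, -0.0]
contact_force: [-0.1, 0.2, 0.3]
finger_gap: -0.0001
```

arm_command(
  motion=[
    [[0,0,0.1],0],
    [[0,0,0.1],0],
  ],
)

```text
time_s: 8.05
tool_pos: [0.4557, 0.0027, 0.0688]
eef_rot: [-0.0, 0.159, 0.987, 0.0]
contact_force: [-2.8, 0.2, 14.1]
finger_gap: -0.0002
```

14 N: it is on the stops. Retreat straight up.

arm_command(
  motion=[
    [[0,0,-2],0],
    [[0,0,-7],0],
    [[0,0,-13],0],
    [[0,0,-18],0],
    [[0,0,-19],0],
  ],
)

```text
time_s: 8.68
tool_pos: [0.4574, 0.0027, 0.2613]
eef_rot: [0.003, 0.159, 0.987, 0.001]
contact_force: [-1.1, -0.3, 0.4]
finger_gap: -0.0004
```

```bash
python3 go.py "132,0,71"; python3 look.py 7
python3 - <<'E'
from bench import optics
import cv2
i=optics.camera("top")["color"];cv2.imwrite("pics/top7.png",cv2.resize(i[90:310,230:480],None,fx=3,fy=2.7,interpolation=cv2.INTER_CUBIC))
E
```

```text
t 8.675 tcp [0.4574 0.0027 0.2613] F [-1.1 -0.3  0.4] gap -0.00037021490338093435 j [-0.19  0.24  0.08  2.16 -0.03  0.74  1.15]
132,0,71 [0.4559 0.0031 0.071 ] tool cm [ 0.25 -0.07 19.03]
```

View pics/s7.png

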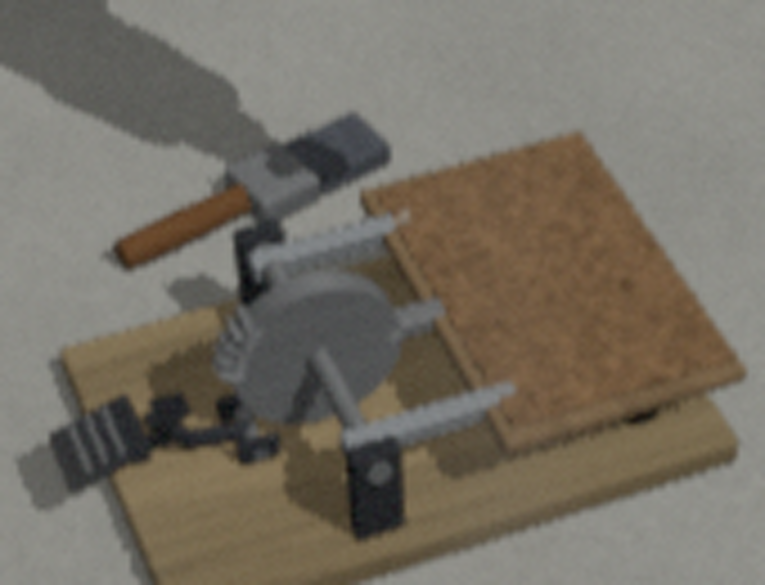

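View pics/top7.png

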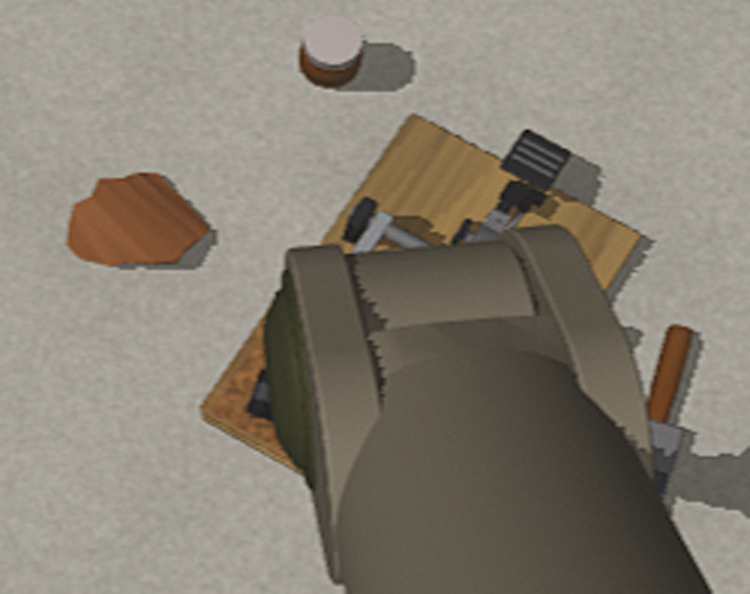

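Run:
```python
from fit import *
p=json.load(open("pose.json"))
S=lambda u,v:np.array((210+u/4.5,90+v/4.5))
def fit(f,x0):
    r=least_squares(f,x0);print(r.x.round(3),r.fun.round(1))
A=[(S(745,372),190,-100),(S(578,133),190,100),(S(512,440),60,-100),(S(362,190),60,100)]
fit(lambda t:np.concatenate([proj("scene",W(p,panel(r,y,6,t[0])))-q for q,r,y in A]),[0.1])
B=[(S(52,438),22,20),(S(68,490),22,-20),(S(122,397),-22,20),(S(150,453),-22,-20)]
fit(lambda t:np.concatenate([proj("scene",W(p,pad(u,y,t[0])))-q for q,u,y in B]),[0.4])
```

```text
[-0.036] [ 1.2  0.3  0.7 -0.2 -1.   0.9 -1.  -0.5]
[0.588] [-1.   0.2  0.5  1.   0.7 -0.6 -0.2 -0.9]
```

Fitted tilt is about 0 (-0.04) and pawl about 0.55 (0.59), both within measurement error; jar, sherd and brush are in the same pixels as before. Handing in.

```bash
python3 -c "
from bench import robot
print(robot.finish_job())"
```

```text
the job is handed in; nothing more can be done
None
```

The pawl is free and the panel lies flat on its stops; I handed the job in at about 9 s of the 48 s allowed. With the fingers shut, I pressed the thumb pad straight down until the pawl flipped, then backed off and saw in the scene camera that it stayed free. I then pushed the middle of the panel's free edge down along its arc. It took about 3 N on the way, and 14 N once the stops took the load. I then lifted straight up, clear of everything.

**Last checks:**
- **Panel:** the scene picture fits a tilt of about -0.04 rad, which is flat within the measuring error.
- **Pawl:** the same picture fits an angle of about 0.59 rad, which is at the free stop (0.55) within the measuring error.
- **Loose things:** the jar and sherd looked unmoved in the top view. The arm hid part of the brush there, but the scene view showed it where it had been.
- **Arm:** the last force reading showed no contact, with the fingers about 19 cm above the panel.

One small disagreement: the fingertips read 69 mm on the flat panel instead of the stated 71 mm. That is probably calibration error and give in the rubber stops.

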